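# Empty the hinged-lid tub of specimen containers on its tilting stand

## Task

The tub of new specimen containers on the tilting stand has to be emptied into the steel tray in front of it. Swing its clear lid fully back, past the over-centre catch, so that it stays open by itself; only then tip the tub forward to its stop with the side lever until all three containers have rolled into the tray, and finally bring the tub back level on its rests with the lid still open. Leave the jar, the timer and the tape roll where they are.

Things in the scene. Friction and masses are not known exactly. Their poses are not given: they have to be found in the camera images.
- tilt_stand: Aluminium tilting stand, fixed, base plate 130 x 168 mm. Origin on the worktop below the middle of the pivot axis, which runs along its y at height 65 mm; its -x points to the tray (towards the robot), z up. Level tub in this frame: outer x -2 to +96, y -64 to +64, underside z 73, rim z 131 mm. Cheeks and bearings reach y -92 to +84 mm.
- tub (a joint): Tilt of the grey open tub (inside 90 x 120 x 54 mm deep) about the pivot: 0 = level on its rests, grows as it tips forward (top towards the tray), stop at 1.95 rad. Damped, 0.2 N m s/rad. Lid back, let go: under about 0.8 rad it falls back to 0, over about 1.1 it goes on to the stop. At the stop its front wall slopes 22 degrees down to the tray and the containers roll out.
- lever_grip (a point): Middle of the black round grip of the tub's crank lever, on its right (stand -y) side: diameter 14 mm, 75 mm long, parallel to the pivot, stand y -92 to -167 mm, free all round. It turns with the tub: stand x = 110 sin(1.047 - tilt), y -130, z = 65 + 110 cos(1.047 - tilt) mm (level: x +95, z 120; at the stop: x -86, z 133). A push of 3 to 10 N moves it.
- tub_lid (a joint): Opening of the clear lid (102 x 130 x 18 mm), hinged along the tub's rear top edge: 0 = shut, stop at 2.1 rad (leaning back). Over-centre spring: under about 1.65 rad it closes by itself; beyond, it snaps on to the stop and stays there, also with the tub tipped. Tub level: the hinge line lies at stand x +98, z 133 mm, along y.
- lid_tab (a point): Middle of the grey thumb tab at the lid's front edge: 34 mm fore and aft, 44 mm wide (along y), 10 mm thick, free all round; pinched across its width it turns between the finger pads. 122 mm from the hinge line and, shut, 6 mm above it: at stand x -24, y 0, z 139 mm. The lid's body begins 20 mm from it, the tab ends 13 mm beyond it.
- tray: Open steel tray in front of the stand, fixed to the worktop: outside 130 mm (x) x 196 mm (y), 32 mm high, walls and floor 3 mm. Origin at the middle of its underside on the worktop, axes like the stand's.
- container_1: Capped empty plastic specimen container, a round bottle 27 mm in diameter, 90 mm long, 22 g, lying along the stand's y in the tub. Origin at its middle, y along it to the white cap.
- container_2: Second, identical container in the tub.
- container_3: Third, identical container in the tub.
- jar_cotton: Bystander: white screw-lid jar, 54 mm in diameter, 84 mm high, loose on the worktop; origin at the middle of its underside. Leave it alone.
- timer: Bystander: white bench timer, 38 x 72 x 58 mm high, loose on the worktop; origin at the middle of its underside. Leave it alone.
- tape_roll: Bystander: roll of tape lying flat, 98 mm in diameter, 25 mm high, loose; origin at the middle of its underside. Leave it alone.

How it is judged:
By the outcome, as a careful person would: the job done as asked, in the order asked, and still so for the second after the job is handed in, with the robot touching nothing.
It also fails if it takes over 72 s, if anything falls off the work surface, if the arm or the gripper's body presses on something with over 40 N, if the wrist force passes 120 N, or if a joint passes its speed limit or range.

## Robot

A 7-joint arm with a two-finger parallel gripper is mounted at the origin on a cart in front of the work surface, level with it; the furniture and walls round the work are solid. World frame = base frame: x ahead of the robot, y to its left, z up, the work surface at z = 0. Lengths are in m, angles in degrees, forces in N, time in s.
With the tool pointing down it reaches from about 0.425 to 0.875 m from the base axis. Payload 4.7 kg.
Tool frame: the origin (TCP) lies at the very end of the fingers, on their centre line; the grasp point (between the pads) lies 19 mm behind it; z points along the fingers, y is the line along which they close (so a half turn about z gives the same grasp; the last joint's range is limited). The gripper opens to 87 mm and grips with 3 to 60 N. Pads are 19 mm wide; open, the fingers measure 117 mm over their backs; the gripper's body (75 mm by 190 mm) begins 51 mm behind the grasp point.
Start: joints at [-65.025, 18.392, -4.016, 83.108, 1.295, 78.541, -3.26], TCP at [0.266, 0.593, 0.223] pointing down, gripper open.
Joint ranges: [-163.93, 163.93], [-17.29, 119.83], [-79.2, 71.16], [3.27, 140.29], [-89.18, 269.18], [5.43, 117.66], [-154.24, 154.24]. Speed limits (degrees/s): [147.25, 147.25, 180, 180, 180, 180, 180].

## Interface

Orientations are given as [roll, pitch, yaw] about the fixed x, y, z axes, in that order (R = Rz(yaw) Ry(pitch) Rx(roll)).
In Python, from cell import get_obs, eyes, env gives the robot as it stands.
- The arm moves only by the tool servo_tool, never from a script. Its argument "series" is a list that holds one entry, the list of rows, each a list of 7 numbers: the shift along the tool's x, y, z in units of 300 mm (1.0 is 300 mm), then the turn, a rotation vector about the tool's x, y, z in units of pi rad (1.0 is pi rad), then the opening, from 0 (shut) to 1 (fully open). In form: [[[tx, ty, tz, wx, wy, wz, gripper], ...]]. A call has 1 to 12 rows; each row is the pose to reach, as a shift and turn from the pose commanded when the call began, along the tool's axes at that moment, turning the shorter way round; what a row does not reach only later rows make up. A row lasts 1/12 s, in which the tool goes at most 41.7 mm and 7.16 degrees, less where a joint would pass 70% of its speed; a pose out of reach is approached as far as the arm can. A call with a number of a shift or a turn outside -1 to 1 is refused whole. A call with a gripper value outside its range is refused whole. The fingers move at their own pace and stop on an object; "grip_force" is the grip in N (left out, the last holds). Time passes only in rows, so rows that repeat a pose let the fingers close. It gives the time, the measured TCP pose, the force, the opening and the grip force at its end, in the units of the state.
- get_obs(): the state, without advancing time (a new reading comes with each control period).
- eyes.read_camera(name): name is "side" or "top" or "wrist"; returns a dict with "frame" (384x512x3 uint8, red, green, blue), "depth" (384x512 float32, m along the optical axis (not along the pixel's ray), 0 where there is no reading), "fx", "fy", "cx", "cy" (pixels), "distortion" ([k1, k2, p1, p2, k3] as OpenCV has them; the pictures are not rectified), "origin" and "rotation" of the camera in the world; the wrist camera has in their place "mount" (4x4, takes a point from camera to tool coordinates, whose origin is the TCP and whose axes are the flange's). Camera axes: x right, y down, z forward; pixel columns grow to the right and rows downward; lengths in m; the calibration is good to about 2 mm. A picture is of the moment at which its call begins: read the wrist's pose just before it.
- env.sign_off(): hands the job in; it is judged then, once.
The state is a dict: "time_s": time; "qpos": joint angles; "joint_velocities": joint speeds; "effort": joint torques, N m; "tool_pos": TCP position; "tool_rot": TCP orientation; "force": force on the tool from outside, world axes, zero at the start; "wrist_torque": the same for the moment, N m; "grip_width": finger opening in m; "grasp_force": force on a finger pad.
Only numpy, scipy, OpenCV 4.12 (cv2) and the standard library are available. Lean on these libraries where they do the work, as an engineer would, in place of code of your own. Each camera call takes 0.05 s, during which the arm holds its last target. There are 200 camera calls.

## Working session

There is one attempt and no reset: what is moved stays moved. The work goes in short steps, Python scripts to look and compute and a tool call to move; the robot and the scene stay as the last step left them, time stands still between calls to the robot, and variables do not carry over. Pictures are saved under pics/ and viewed, at most 10 in all, crops included, and the job is handed in when it is done.

Besides the shell and the picture viewer there is one more tool, called after "Emit:" as a command line: name --argument value ..., lists and objects as JSON in quotes. servo_tool: Moves the arm, as the interface text tells. Shifts and turns lie within -1 to 1; 1 stands for 300 mm of shift or pi rad of turn. Its arguments: {"type":"object","properties":{"series":{"type":"array"},"grip_force":{"type":"number"}},"required":["series"]}

```bash
mkdir -p pics; ls
cat > h.py <<'E'
import numpy as np, cv2
from cell import get_obs, eyes, env
def shot(n,f):
    c=eyes.read_camera(n); cv2.imwrite('pics/'+f+'.png',c['frame'][:,:,::-1]); np.savez('pics/'+f,**c); return c
def cloud(c):
    h,w=c['depth'].shape; u,v=np.meshgrid(np.arange(w),np.arange(h))
    K=np.array([[c['fx'],0,c['cx']],[0,c['fy'],c['cy']],[0,0,1.]])
    p=cv2.undistortPoints(np.stack([u,v],-1).reshape(-1,1,2).astype(float),K,np.array(c['distortion'],float)).reshape(h,w,2)
    P=np.concatenate([p,np.ones((h,w,1))],-1)*c['depth'][...,None]
    return P@np.array(c['rotation']).T+np.array(c['origin'])
E
python3 - <<'E'
from h import *
print(get_obs())
for n in('top','side'):
    c=shot(n,n+'0'); print(n,c['origin'],np.round(c['rotation'],2).tolist(),c['fx'])
a=cv2.imread('pics/top0.png');b=cv2.imread('pics/side0.png')
E
```

```text
pics
{'time_s': 0.0, 'qpos': array([-65.02389746,  18.44000433,  -4.01727091,  83.17433546,
         1.29617123,  78.54179089,  -3.26079244]), 'joint_velocities': array([-0.08353819,  0.06409567, -0.06918427, -0.02726768,  0.03548423,
        0.09956108, -0.07947707]), 'effort': array([ 3.20404524e-04, -4.91291428e+01, -4.03539296e-01, -3.12532961e+01,
       -6.38788682e-02,  4.38849139e-02,  1.99446226e-04]), 'tool_pos': array([0.26592951, 0.59250137, 0.22145603]), 'tool_rot': array([-1.79889187e+02,  6.37433584e-03,  1.55834733e+02]), 'force': array([0.41508875, 0.05678431, 0.62151806]), 'wrist_torque': array([-0.01355714,  0.00570588, -0.0271611 ]), 'grasp_force': 0.0, 'grip_width': 0.08691648896314223}
top [ 0.31784389 -0.07964621  1.38165782] [-169.93, -0.04, -91.43] 362.11982805526833
side [ 0.19408739 -1.01186116  0.64703978] [-117.85, 0.77, -20.62] 395.4572754343699
```

```bash
sed -i "s/P@np.array(c\['rotation'\]).T/P@Rotation.from_euler('xyz',c['rotation'],degrees=True).as_matrix().T/; 1a from scipy.spatial.transform import Rotation" h.py
```

```text
(no output)
```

View pics/top0.png

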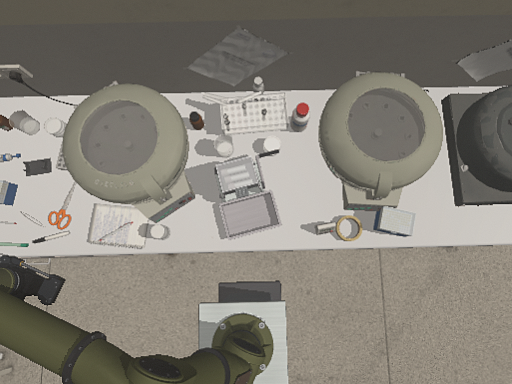

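View pics/side0.png

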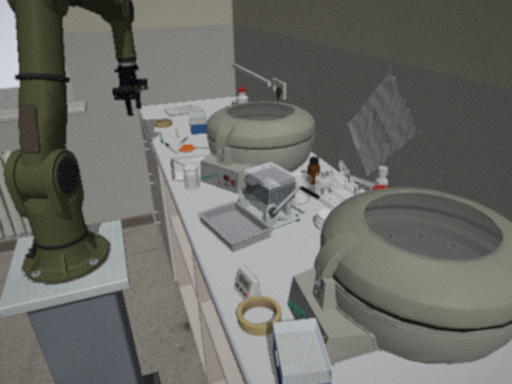

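Run:
```python
from h import *
for n in('top','side'):
    c=dict(np.load(f'pics/{n}0.npz')); P=cloud(c); 
    if n=='top':
        x0,y0,x1,y1=190,90,300,245
    else: x0,y0,x1,y1=180,145,330,265
    im=cv2.resize(c['frame'][y0:y1,x0:x1,::-1],None,fx=[5,3.8][n=='top'],fy=[5,3.8][n=='top'],interpolation=cv2.INTER_CUBIC)
    cv2.imwrite(f'pics/{n}crop.png',im)
    if n=='top':
        for u,v in [(217,205),(274,194),(225,238),(281,228),(249,214),(240,176),(270,152),(262,153),(276,150),(224,146),(158,232),(325,228),(347,228),(230,110)]:
            print(u,v,np.round(P[v,u],3))
        # worktop objects heights grid
        Q=P.reshape(-1,3); 
        for h in (0,.032):pass
```

```text
217 205 [ 0.513  0.092 -0.006]
274 194 [ 0.55  -0.129  0.001]
225 238 [ 0.385  0.061 -0.   ]
281 228 [ 0.418 -0.152  0.   ]
249 214 [ 0.474 -0.031  0.004]
240 176 [ 0.592 -0.008  0.147]
270 152 [ 0.682 -0.115  0.127]
262 153 [ 0.678 -0.086  0.127]
276 150 [ 0.689 -0.137  0.126]
224 146 [0.738 0.06  0.03 ]
158 232 [0.408 0.291 0.085]
325 228 [ 0.41  -0.31   0.053]
347 228 [ 0.411 -0.403  0.001]
230 110 [0.887 0.036 0.025]
```

View pics/topcrop.png

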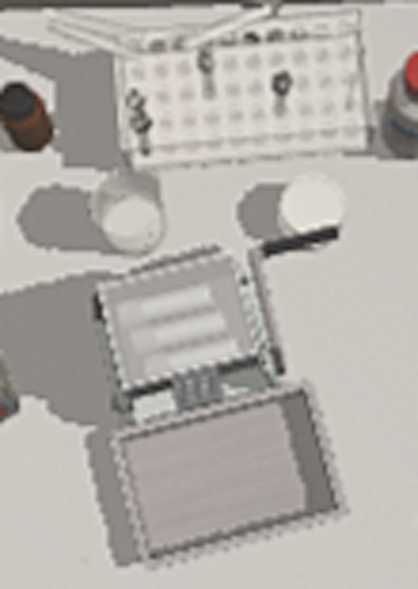

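View pics/sidecrop.png

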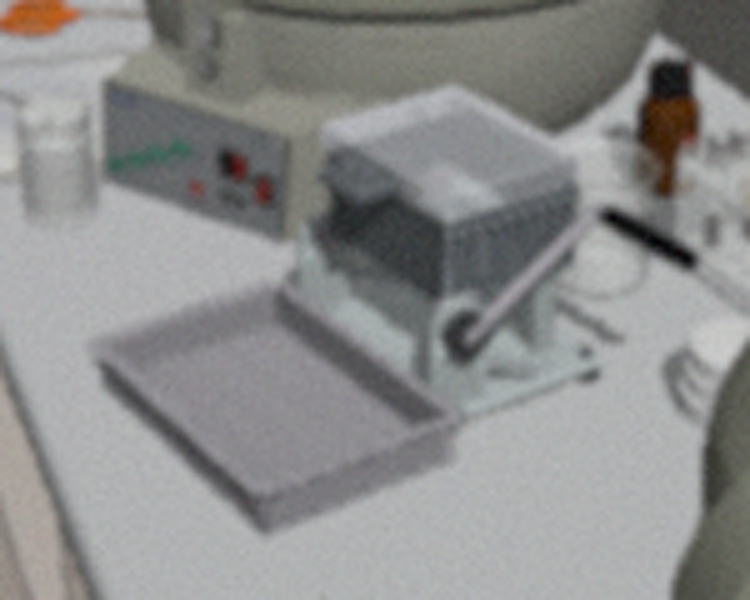

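Run:
```python
from h import *
c=dict(np.load('pics/top0.npz')); P=cloud(c); hsv=cv2.cvtColor(c['frame'],cv2.COLOR_RGB2HSV)
R=lambda x,y,w=1:(P[...,0]>x[0])&(P[...,0]<x[1])&(P[...,1]>y[0])&(P[...,1]<y[1])
def rect(m,l):
    q=P[m]; r=cv2.minAreaRect((q[:,:2]*1000).astype(np.float32)); print(l,m.sum(),np.round(r,1) if 0 else r,'z',np.round(np.percentile(q[:,2],[5,50,95]),3))
a=R((.35,.58),(-.17,.11))
rect(a&(P[...,2]>.02)&(P[...,2]<.04),'tray rim')
b=R((.53,.75),(-.08,.12))
rect(b&(P[...,2]>.138)&(P[...,2]<.16),'lid top')
g=R((.62,.73),(-.19,-.06))&(hsv[...,2]<70)&(P[...,2]>.1)
rect(g,'grip'); q=P[g]; print(q.mean(0), np.linalg.svd(q[:,:2]-q[:,:2].mean(0),full_matrices=False)[2][0])
w=R((.65,.78),(-.19,-.05)); print('near grip heights',[(u,v,np.round(P[v,u],3).tolist()) for u,v in[(272,138),(268,142),(272,142),(276,142),(278,146),(272,147),(224,138),(218,148),(230,148),(224,150)]])
print('tab',[np.round(P[v,u],3).tolist() for u,v in[(238,191),(241,191),(244,191),(241,188),(241,194),(241,197)]])
```

```text
tray rim 466 ((498.39788818359375, -27.43963623046875), (198.5414276123047, 208.01724243164062), 13.639920234680176) z [0.026 0.032 0.037]
lid top 1171 ((589.7528686523438, 7.1076507568359375), (133.79754638671875, 139.37661743164062), 14.328539848327637) z [0.144 0.149 0.153]
grip 46 ((678.4425659179688, -110.99076843261719), (7.500224590301514, 67.37773132324219), 13.526318550109863) z [0.121 0.125 0.13 ]
[ 0.67768871 -0.1088707   0.12530543] [ 0.22810594 -0.97363632]
near grip heights [(272, 138, [0.762, -0.127, 0.042]), (268, 142, [0.745, -0.111, 0.044]), (272, 142, [0.743, -0.126, 0.049]), (276, 142, [0.744, -0.142, 0.046]), (278, 146, [0.729, -0.149, 0.042]), (272, 147, [0.725, -0.126, 0.044]), (224, 138, [0.767, 0.058, 0.04]), (218, 148, [0.73, 0.083, 0.031]), (230, 148, [0.715, 0.032, 0.079]), (224, 150, [0.721, 0.059, 0.033])]
tab [[0.539, 0.0, 0.146], [0.539, -0.01, 0.141], [0.538, -0.021, 0.148], [0.549, -0.01, 0.144], [0.529, -0.01, 0.14], [0.536, -0.003, 0.032]]
```

```bash
cat >> h.py <<'E'
YAW=13.5; O=np.array([.559,-.004])
def S(x,y,z): # stand mm -> world m
    a=np.radians(YAW); return np.array([*(O+np.array([[np.cos(a),-np.sin(a)],[np.sin(a),np.cos(a)]])@[x/1e3,y/1e3]),z/1e3])
def toS(p):
    a=np.radians(YAW); d=(np.asarray(p)[...,:2]-O)*1e3; return np.stack([d@[np.cos(a),np.sin(a)],d@[-np.sin(a),np.cos(a)],np.asarray(p)[...,2]*1e3],-1)
def row(pos,rpy,frm=None):
    o=get_obs() if frm is None else None
    p0,r0=(o['tool_pos'],o['tool_rot']) if frm is None else frm
    R0=Rotation.from_euler('xyz',r0,degrees=True);R1=Rotation.from_euler('xyz',rpy,degrees=True)
    return np.round(np.r_[R0.inv().apply(np.asarray(pos)-p0)/.3,(R0.inv()*R1).as_rotvec()/np.pi],4).tolist()
E
python3 - <<'E'
from h import *
p1=([.45,.30,.40],[180,0,85])
print(row(*p1)); print(row([.50,-.01,.33],[180,0,13.5],p1))
c=dict(np.load('pics/top0.npz')); P=cloud(c)
for u,v in[(186,145),(165,190),(178,200),(125,85),(320,135),(350,195),(320,228)]:print(u,v,np.round(P[v,u],3))
w=eyes.read_camera('wrist');print(np.round(w['mount'],3).tolist())
E
```

```text
[-0.959, -0.6395, -0.5935, -0.0005, 0.0004, 0.3935]
[-1.0149, 0.2561, 0.2333, -0.0, -0.0, 0.3972]
186 145 [0.708 0.182 0.149]
165 190 [0.549 0.254 0.143]
178 200 [0.523 0.223 0.081]
125 85 [0.91  0.383 0.211]
320 135 [ 0.724 -0.289  0.178]
350 195 [ 0.525 -0.402  0.085]
320 228 [ 0.41  -0.291  0.059]
[[-0.001, -0.965, -0.263, 0.072], [1.0, -0.0, -0.002, 0.001], [0.002, -0.263, 0.965, -0.162], [0.0, 0.0, 0.0, 1.0]]
```

Emit:
servo_tool --series '[[[-0.48, -0.32, -0.59, 0, 0, 0.2, 1], [-0.96, -0.64, -0.59, 0, 0, 0.39, 1], [-0.96, -0.64, -0.59, 0, 0, 0.39, 1], [-0.96, -0.64, -0.59, 0, 0, 0.39, 1], [-0.96, -0.64, -0.59, 0, 0, 0.39, 1], [-0.96, -0.64, -0.59, 0, 0, 0.39, 1], [-0.96, -0.64, -0.59, 0, 0, 0.39, 1], [-0.96, -0.64, -0.59, 0, 0, 0.39, 1], [-0.96, -0.64, -0.59, 0, 0, 0.39, 1], [-0.96, -0.64, -0.59, 0, 0, 0.39, 1], [-0.96, -0.64, -0.59, 0, 0, 0.39, 1]]]'

```text
time_s: 1.07
tool_pos: [0.454, 0.295, 0.4022]
tool_rot: [179.7, -0.1, 84.9]
force: [0.8, 0.2, 0.2]
grip_width: 0.087
grasp_force: 0.0
```

Emit:
servo_tool --series '[[[-1, 0.26, 0.2, 0, 0, 0.4, 1], [-1, 0.26, 0.2, 0, 0, 0.4, 1], [-1, 0.26, 0.2, 0, 0, 0.4, 1], [-1, 0.26, 0.2, 0, 0, 0.4, 1], [-1, 0.26, 0.2, 0, 0, 0.4, 1], [-1, 0.26, 0.2, 0, 0, 0.4, 1], [-1, 0.26, 0.2, 0, 0, 0.4, 1], [-1, 0.26, 0.2, 0, 0, 0.4, 1], [-1, 0.26, 0.2, 0, 0, 0.4, 1], [-1, 0.26, 0.2, 0, 0, 0.4, 1], [-1, 0.26, 0.2, 0, 0, 0.4, 1], [-1, 0.26, 0.2, 0, 0, 0.4, 1]]]'

```text
time_s: 2.07
tool_pos: [0.505, -0.004, 0.339]
tool_rot: [-180.0, 0.1, 14.0]
force: [-0.6, -0.0, -0.2]
grip_width: 0.0868
grasp_force: 0.0
```

```bash
cat >> h.py <<'E'
def wcloud(c,o):
    M=np.array(c['mount']); R=Rotation.from_euler('xyz',o['tool_rot'],degrees=True).as_matrix()
    c=dict(c); Rw=R@M[:3,:3]; c['rotation']=Rotation.from_matrix(Rw).as_euler('xyz',degrees=True); c['origin']=o['tool_pos']+R@M[:3,3]
    return cloud(c)
E
python3 - <<'E'
from h import *
o=get_obs(); c=shot('wrist','w1'); print(o['time_s'],o['tool_pos'],o['tool_rot'],o['qpos'])
P=wcloud(c,o); np.save('pics/w1P',P)
E
```

```text
2.0667 [ 0.50497241 -0.00396634  0.33896229] [-1.79979499e+02  5.31576749e-02  1.39545695e+01] [-32.5900485   -2.30270451  29.25661974  93.02134903   1.11493548
  89.0440933  -79.41829758]
```

View pics/w1.png

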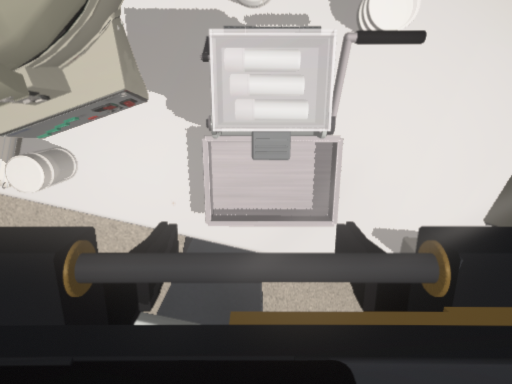

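Run:
```python
from h import *
P=np.load('pics/w1P.npy'); im=cv2.imread('pics/w1.png'); g=cv2.cvtColor(im,6)
m=np.zeros(g.shape,bool); m[131:162,245:298]=1; m&=(g<95)&(P[...,2]>.125)&(P[...,2]<.16)
q=toS(P[m]); print('tab',m.sum(),np.percentile(q,[3,50,97],axis=0).round(1))
m=np.zeros(g.shape,bool); m[28:48,350:430]=1; m&=(g<70)&(P[...,2]>.1)
q=toS(P[m]); print('grip',m.sum(),np.percentile(q,[3,50,97],axis=0).round(1)); k=P[m][:,:2]; d=np.linalg.svd(k-k.mean(0),full_matrices=False)[2][0]; print('yaw',np.degrees(np.arctan2(d[0],-d[1])))
for n,(u,v) in dict(hingeL=(215,32),hingeR=(328,32),frontL=(212,131),frontR=(330,131),trayL=(205,223),trayR=(338,223)).items(): print(n,toS(P[v,u]).round(1))
```

```text
Traceback (most recent call last):
IndexError: index -1 is out of bounds for axis 0 with size 0
```

Run:
```python
from h import *
P=np.load('pics/w1P.npy')
for n,(u,v) in dict(tab=(271,147),tabL=(255,147),tabR=(288,147),grip=(390,37),gripL=(360,38),gripR=(420,37),hingeL=(215,32),hingeR=(328,32),frontL=(212,131),frontR=(330,131),trayL=(205,223),trayR=(338,223),floor=(400,180)).items(): print(n,P[v,u].round(3),toS(P[v,u]).round(1))
```

```text
tab [ 0.534 -0.013  0.144] [-26.   -3.3 143.9]
tabL [0.53  0.004 0.145] [-26.   14.7 144.8]
tabR [ 0.539 -0.032  0.145] [-25.8 -22.4 144.7]
grip [ 0.677 -0.109  0.127] [  90.6 -129.7  127.4]
gripL [ 0.669 -0.078  0.127] [ 89.6 -97.7 127.2]
gripR [ 0.685 -0.141  0.126] [  91.  -162.5  126. ]
hingeL [0.634 0.071 0.149] [ 90.   55.8 149.4]
hingeR [ 0.661 -0.04   0.148] [ 91.  -58.5 148.5]
frontL [0.529 0.062 0.082] [-13.7  71.   82.2]
frontR [ 0.566 -0.089  0.077] [-13.1 -84.   76.7]
trayL [0.368 0.051 0.002] [-172.5   98.3    1.8]
trayR [ 0.422 -0.166  0.001] [-171.1 -125.3    1.4]
floor [ 0.517 -0.241  0.001] [ -96.4 -220.2    0.7]
```

```bash
sed -i 's/O=np.array(\[.559,-.004\])/O=np.array([.5565,-.006])/' h.py
python3 - <<'E'
from h import *
print(get_obs()['tool_pos'],S(-24,0,125)); r=[180,0,13.5]
print(row(S(-24,0,200),r)); print(row(S(-24,0,125),r))
E
```

```text
[ 0.50505804 -0.00397369  0.33912421] [ 0.53316312 -0.01160269  0.125     ]
[0.0851, 0.0474, 0.4637, -0.0001, 0.0002, 0.0026]
[0.0852, 0.0475, 0.7137, -0.0001, 0.0002, 0.0026]
```

Emit:
servo_tool --series '[[[0.085, 0.047, 0.3, 0, 0, 0.003, 1], [0.085, 0.047, 0.46, 0, 0, 0.003, 1], [0.085, 0.047, 0.46, 0, 0, 0.003, 1], [0.085, 0.047, 0.46, 0, 0, 0.003, 1], [0.085, 0.047, 0.46, 0, 0, 0.003, 1], [0.085, 0.047, 0.55, 0, 0, 0.003, 1], [0.085, 0.047, 0.6, 0, 0, 0.003, 1], [0.085, 0.047, 0.65, 0, 0, 0.003, 1], [0.085, 0.047, 0.71, 0, 0, 0.003, 1], [0.085, 0.047, 0.71, 0, 0, 0.003, 1], [0.085, 0.047, 0.71, 0, 0, 0.003, 1]]]'

```text
time_s: 3.03
tool_pos: [0.5336, -0.0121, 0.1275]
tool_rot: [-180.0, -0.0, 13.2]
force: [0.9, -0.3, 0.7]
grip_width: 0.0865
grasp_force: 0.0
```

Emit:
servo_tool --series '[[[0, 0, 0, 0, 0, 0, 0.4], [0, 0, 0, 0, 0, 0, 0.4], [0, 0, 0, 0, 0, 0, 0.4], [0, 0, 0, 0, 0, 0, 0.4], [0, 0, 0, 0, 0, 0, 0.4], [0, 0, 0, 0, 0, 0, 0.4]]]' --grip_force 12

```text
time_s: 3.53
tool_pos: [0.5335, -0.0128, 0.1269]
tool_rot: [-180.0, -0.0, 13.1]
force: [-0.8, -0.1, 0.7]
grip_width: 0.0549
grasp_force: 0.0
```

Run:
```python
from h import *
o=get_obs(); print(o['tool_pos'],o['tool_rot'],o['grip_width'],o['grasp_force'],o['force']); print(toS(o['tool_pos']))
```

```text
[ 0.53348034 -0.01277112  0.12688122] [-1.79994139e+02 -3.04974640e-02  1.30988612e+01] 0.054918613227191375 0.0 [-0.76919626 -0.1378542   0.72834219]
[-23.9643166   -1.21020065 126.88121563]
```

Emit:
servo_tool --series '[[[0, 0, 0, 0, 0, 0, 0.3], [0, 0, 0, 0, 0, 0, 0.3], [0, 0, 0, 0, 0, 0, 0.3], [0, 0, 0, 0, 0, 0, 0.3]]]' --grip_force 15

```text
time_s: 3.87
tool_pos: [0.5334, -0.0133, 0.1266]
tool_rot: [180.0, -0.0, 13.1]
force: [1.2, -1.8, 0.3]
grip_width: 0.0439
grasp_force: 15.0
```

Run:
```python
from h import *
a=np.radians(177.2)
for t in list(range(7,90,7))+[91,98,105,112,116]:
    f=a-np.radians(t); print(t,np.round([.1221/.3*(np.cos(f)-np.cos(a)),-.1221/.3*(np.sin(f)-np.sin(a))],3).tolist())
```

```text
7 [0.005, -0.049]
14 [0.017, -0.098]
21 [0.034, -0.144]
28 [0.057, -0.189]
35 [0.085, -0.23]
42 [0.118, -0.267]
49 [0.155, -0.3]
56 [0.196, -0.328]
63 [0.24, -0.351]
70 [0.286, -0.369]
77 [0.334, -0.381]
84 [0.384, -0.386]
91 [0.433, -0.386]
98 [0.483, -0.38]
105 [0.531, -0.368]
112 [0.577, -0.35]
116 [0.603, -0.337]
```

Gripped, width 43.9 mm ≈ tab width. Swing the lid.

Emit:
servo_tool --series '[[[0.005, 0, -0.049, 0, 0, 0, 0.3], [0.017, 0, -0.098, 0, 0, 0, 0.3], [0.034, 0, -0.144, 0, 0, 0, 0.3], [0.057, 0, -0.189, 0, 0, 0, 0.3], [0.085, 0, -0.23, 0, 0, 0, 0.3], [0.118, 0, -0.267, 0, 0, 0, 0.3], [0.155, 0, -0.3, 0, 0, 0, 0.3], [0.155, 0, -0.3, 0, 0, 0, 0.3]]]' --grip_force 15

```text
time_s: 4.53
tool_pos: [0.5795, -0.0017, 0.2176]
tool_rot: [180.0, -0.0, 13.1]
force: [-2.8, -0.7, 0.7]
grip_width: 0.0439
grasp_force: 15.0
```

Emit:
servo_tool --series '[[[0.041, 0, -0.028, 0, 0, 0, 0.3], [0.085, 0, -0.051, 0, 0, 0, 0.3], [0.131, 0, -0.069, 0, 0, 0, 0.3], [0.179, 0, -0.081, 0, 0, 0, 0.3], [0.229, 0, -0.086, 0, 0, 0, 0.3], [0.278, 0, -0.086, 0, 0, 0, 0.3], [0.328, 0, -0.08, 0, 0, 0, 0.3], [0.376, 0, -0.068, 0, 0, 0, 0.3], [0.422, 0, -0.05, 0, 0, 0, 0.3], [0.448, 0, -0.037, 0, 0, 0, 0.3], [0.448, 0, -0.037, 0, 0, 0, 0.3], [0.448, 0, -0.037, 0, 0, 0, 0.3]]]'

```text
time_s: 5.53
tool_pos: [0.7104, 0.0304, 0.2276]
tool_rot: [-179.9, -0.1, 13.2]
force: [3.0, 3.9, 1.9]
grip_width: 0.0441
grasp_force: 15.0
```

Run:
```python
from h import *
o=get_obs(); print(o['qpos'],toS(o['tool_pos']),o['tool_rot'],o['grip_width'],o['grasp_force'],o['force'])
```

```text
[-24.96109735  27.62878575  30.19107715  73.74164401 -13.76676905
  82.03505413 -72.57633055] [158.18799997  -0.56359231 227.57182599] [-1.79889160e+02 -1.44205361e-01  1.31971353e+01] 0.044096770311473465 15.015524463815382 [2.96673919 3.85778099 1.92384061]
```

Emit:
servo_tool --series '[[[0, 0, 0, 0, 0, 0, 0.75], [0, 0, 0, 0, 0, 0, 0.75], [0, 0, 0, 0, 0, 0, 0.75], [0, 0, 0, 0, 0, 0, 0.75], [0, 0, -0.1, 0, 0, 0, 0.75], [0, 0, -0.2, 0, 0, 0, 0.75], [0, 0, -0.3, 0, 0, 0, 0.75], [0, 0, -0.4, 0, 0, 0, 0.75], [-0.1, 0, -0.4, 0, 0, 0, 0.75], [-0.2, 0, -0.4, 0, 0, 0, 0.75]]]'

```text
time_s: 6.37
tool_pos: [0.6522, 0.0137, 0.3489]
tool_rot: [179.8, -0.1, 13.1]
force: [0.2, 0.2, -0.3]
grip_width: 0.0653
grasp_force: 0.0
```

Run:
```python
from h import *
o=get_obs(); print(o['qpos'],o['tool_pos'],o['tool_rot'])
a=shot('side','s1')['frame'][90:260,180:340]
b=shot('wrist','w2')['frame'] 
cv2.imwrite('pics/two.png',np.hstack([cv2.resize(a,(361,384)),b])[:,:,::-1][:, :800])
```

```text
[-26.96627266  18.58268146  31.92835426  71.4799614   -9.5790655
  92.37203864 -73.75308756] [0.65220274 0.01369963 0.34890825] [ 1.79820333e+02 -1.40819938e-01  1.30772430e+01]
```

View pics/two.png

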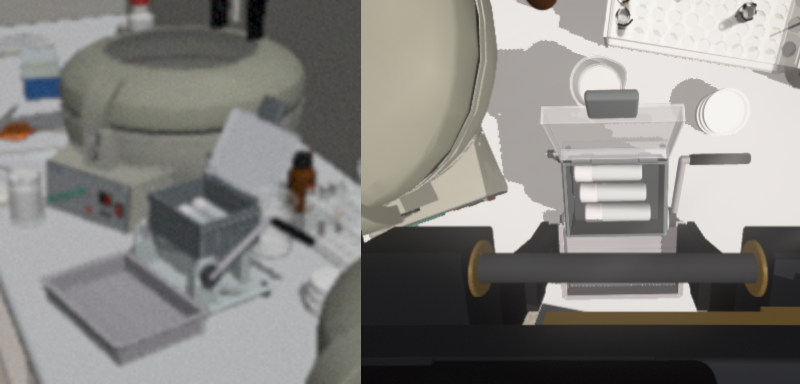

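Run:
```python
from h import *
r=[180,-25,103.5]; t=np.radians(25)
def T(back): return S(95,-132-back*np.sin(t),107+back*np.cos(t))
p=(S(95,-190,330),r)
print(row(*p)); print(T(0),row(T(110),r,p),row(T(0),r,p))
```

```text
[0.0166, 0.6173, 0.0604, 0.109, 0.1089, -0.4952]
[ 0.67968993 -0.11217552  0.107     ] [-0.1389, -0.0, 0.3887, 0.0, 0.0, 0.0] [-0.1389, -0.0, 0.7554, 0.0, 0.0, 0.0]
```

Emit:
servo_tool --series '[[[0.017, 0.1, 0.03, 0.0082, 0.0082, -0.037, 0.75], [0.017, 0.2, 0.06, 0.0165, 0.0165, -0.075, 0.75], [0.017, 0.4, 0.06, 0.109, 0.109, -0.495, 0.75], [0.017, 0.617, 0.06, 0.109, 0.109, -0.495, 0.75], [0.017, 0.617, 0.06, 0.109, 0.109, -0.495, 0.75], [0.017, 0.617, 0.06, 0.109, 0.109, -0.495, 0.75], [0.017, 0.617, 0.06, 0.109, 0.109, -0.495, 0.75], [0.017, 0.617, 0.06, 0.109, 0.109, -0.495, 0.75], [0.017, 0.617, 0.06, 0.109, 0.109, -0.495, 0.75], [0.017, 0.617, 0.06, 0.109, 0.109, -0.495, 0.75], [0.017, 0.617, 0.06, 0.109, 0.109, -0.495, 0.75], [0.017, 0.617, 0.06, 0.109, 0.109, -0.495, 0.75]]]'

```text
time_s: 7.47
tool_pos: [0.6976, -0.1658, 0.3294]
tool_rot: [-178.3, -23.0, 94.7]
force: [0.3, 0.7, 0.2]
grip_width: 0.0652
grasp_force: 0.0
```

Run:
```python
from h import *
o=get_obs(); print(o['qpos'],o['tool_pos'],o['tool_rot'],toS(o['tool_pos']))
r=[180,-25,103.5]; t=np.radians(25)
print(row(S(95,-190,330),r))
```

```text
[ 11.92850824  36.13890112  18.61786981  50.83397395 -30.44605565
 107.27478825  27.5786216 ] [ 0.69760321 -0.16578888  0.3293836 ] [-178.2695744   -23.02514593   94.65977349] [  99.90254312 -188.31379341  329.38359624]
[-0.0066, -0.0154, -0.0046, 0.0104, 0.0103, -0.045]
```

Emit:
servo_tool --series '[[[-0.007, -0.015, -0.005, 0.01, 0.01, -0.045, 0.75], [-0.007, -0.015, -0.005, 0.01, 0.01, -0.045, 0.75], [-0.007, -0.015, -0.005, 0.01, 0.01, -0.045, 0.75]]]'

```text
time_s: 7.72
tool_pos: [0.6939, -0.1687, 0.3288]
tool_rot: [-179.9, -24.9, 103.0]
force: [-0.7, -0.5, -0.2]
grip_width: 0.0652
grasp_force: 0.0
```

Run:
```python
from h import *
o=get_obs(); c=shot('wrist','w3'); print(o['qpos'],o['tool_rot'],toS(o['tool_pos']))
P=wcloud(c,o); np.save('pics/w3P',P)
m=(c['frame'].max(2)<70)&(P[...,2]>.1)&(P[...,2]<.14); s=toS(P)
m&=(abs(s[...,0]-92)<25)&(s[...,1]<-85)&(s[...,1]>-180); q=s[m]; print(m.sum(),np.percentile(q,[2,50,98],axis=0).round(1) if m.sum() else 0)
v,u=np.nonzero(m); print(u.min(),u.max(),v.min(),v.max())
r=[180,-25,103.5]; t=np.radians(25)
def T(back): return S(95,-132-back*np.sin(t),107+back*np.cos(t))
print(row(T(90),r),row(T(0),r))
```

```text
[ 13.69817312  38.02872008  16.98164419  48.26376387 -30.60374143
 110.14434073  34.8792415 ] [-179.86112275  -24.8937827   102.97192466] [  95.58376529 -190.30320448  328.80715029]
0 0Traceback (most recent call last):
  File "<stdin>", line 6, in <module>
    return umr_minimum(a, axis, None, out, keepdims, initial, where)
ValueError: zero-size array to reduction operation minimum which has no identity
```

View pics/w3.png

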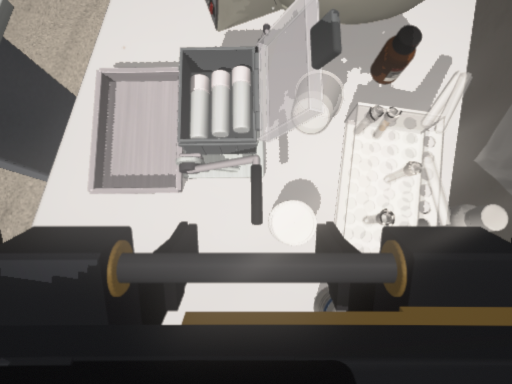

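Run:
```python
from h import *
P=np.load('pics/w3P.npy'); c=np.load('pics/w3.npz')
for u,v in[(256,170),(257,195),(257,218),(230,163)]: print(c['frame'][v,u],P[v,u].round(3),toS(P[v,u]).round(1))
r=[180,-25,103.5]; t=np.radians(25)
def T(back): return S(95,-132-back*np.sin(t),107+back*np.cos(t))
print(row(T(90),r),row(T(0),r))
```

```text
[78 76 76] [ 0.673 -0.082  0.126] [  95.3 -101.5  126.2]
[85 83 82] [ 0.681 -0.113  0.128] [  96.2 -132.9  127.9]
[88 85 84] [ 0.687 -0.14   0.128] [  96.  -160.8  128. ]
[198 189 188] [ 0.637 -0.076  0.106] [ 61.5 -86.9 105.9]
[-0.1384, -0.0026, 0.4539, 0.0007, 0.0007, -0.0026] [-0.1377, -0.0032, 0.7539, 0.0007, 0.0007, -0.0026]
```

Grip confirmed at stand (95–96, −131, 120). Descend and close.

Emit:
servo_tool --series '[[[-0.138, -0.003, 0.2, 0.001, 0.001, -0.003, 0.75], [-0.138, -0.003, 0.45, 0.001, 0.001, -0.003, 0.75], [-0.138, -0.003, 0.45, 0.001, 0.001, -0.003, 0.75], [-0.138, -0.003, 0.45, 0.001, 0.001, -0.003, 0.75], [-0.138, -0.003, 0.45, 0.001, 0.001, -0.003, 0.75], [-0.138, -0.003, 0.54, 0.001, 0.001, -0.003, 0.75], [-0.138, -0.003, 0.62, 0.001, 0.001, -0.003, 0.75], [-0.138, -0.003, 0.69, 0.001, 0.001, -0.003, 0.75], [-0.138, -0.003, 0.754, 0.001, 0.001, -0.003, 0.75], [-0.138, -0.003, 0.754, 0.001, 0.001, -0.003, 0.75], [-0.138, -0.003, 0.754, 0.001, 0.001, -0.003, 0.75]]]'

```text
time_s: 8.68
tool_pos: [0.6803, -0.1113, 0.1093]
tool_rot: [179.9, -25.0, 103.8]
force: [-0.3, -0.3, -0.1]
grip_width: 0.0653
grasp_force: 0.0
```

Emit:
servo_tool --series '[[[0, 0, 0, 0, 0, 0, 0.05], [0, 0, 0, 0, 0, 0, 0.05], [0, 0, 0, 0, 0, 0, 0.05], [0, 0, 0, 0, 0, 0, 0.05], [0, 0, 0, 0, 0, 0, 0.05], [0, 0, 0, 0, 0, 0, 0.05], [0, 0, 0, 0, 0, 0, 0.05], [0, 0, 0, 0, 0, 0, 0.05], [0, 0, 0, 0, 0, 0, 0.05], [0, 0, 0, 0, 0, 0, 0.05]]]' --grip_force 20

```text
time_s: 9.52
tool_pos: [0.6799, -0.1115, 0.1077]
tool_rot: [179.9, -25.1, 103.8]
force: [0.2, -0.8, -0.3]
grip_width: 0.0133
grasp_force: 20.0
```

Run:
```python
from h import *
o=get_obs(); print(o['qpos'],o['tool_rot'],toS(o['tool_pos']),o['grip_width'],o['grasp_force'],o['force'])
R0=Rotation.from_euler('xyz',[180,-25,103.5],degrees=True)
g=lambda t:S(110*np.sin(1.047-t),-130,65+110*np.cos(1.047-t))
for s in (0,.65,1.3):
  print('from',s)
  for t in np.arange(s,min(s+.7,1.96),.065): print(round(t,3),np.round(R0.inv().apply(g(t)-g(s))/.3,3).tolist())
```

```text
[  8.39628635  37.7945064   15.24895889  73.90552282 -29.55615542
  85.77139248  42.13313295] [179.9011176  -25.05989142 103.83647811] [  95.32911438 -131.36688349  107.70194105] 0.013285906953016563 19.999549984931946 [ 0.16732309 -0.77184783 -0.25115669]
from 0
0.0 [0.0, 0.0, 0.0]
0.065 [0.009, -0.013, -0.018]
0.13 [0.017, -0.026, -0.036]
0.195 [0.025, -0.042, -0.053]
0.26 [0.032, -0.058, -0.068]
0.325 [0.039, -0.075, -0.083]
0.39 [0.045, -0.094, -0.097]
0.455 [0.051, -0.113, -0.11]
0.52 [0.056, -0.133, -0.121]
0.585 [0.061, -0.154, -0.131]
0.65 [0.065, -0.176, -0.14]
from 0.65
0.65 [0.0, 0.0, 0.0]
0.715 [0.004, -0.022, -0.008]
0.78 [0.007, -0.045, -0.014]
0.845 [0.009, -0.068, -0.019]
0.91 [0.011, -0.092, -0.023]
0.975 [0.012, -0.115, -0.025]
1.04 [0.012, -0.139, -0.026]
1.105 [0.012, -0.163, -0.025]
1.17 [0.011, -0.187, -0.023]
1.235 [0.009, -0.21, -0.02]
1.3 [0.007, -0.234, -0.015]
from 1.3
1.3 [0.0, 0.0, 0.0]
1.365 [-0.003, -0.023, 0.006]
1.43 [-0.006, -0.045, 0.013]
1.495 [-0.01, -0.067, 0.022]
1.56 [-0.015, -0.088, 0.032]
1.625 [-0.02, -0.109, 0.043]
1.69 [-0.026, -0.128, 0.056]
1.755 [-0.032, -0.147, 0.069]
1.82 [-0.039, -0.164, 0.084]
1.885 [-0.046, -0.181, 0.099]
1.95 [-0.054, -0.196, 0.116]
```

Emit:
servo_tool --series '[[[0.009, -0.013, -0.018, 0, 0, 0, 0.05], [0.017, -0.026, -0.036, 0, 0, 0, 0.05], [0.025, -0.042, -0.053, 0, 0, 0, 0.05], [0.032, -0.058, -0.068, 0, 0, 0, 0.05], [0.039, -0.075, -0.083, 0, 0, 0, 0.05], [0.045, -0.094, -0.097, 0, 0, 0, 0.05], [0.051, -0.113, -0.11, 0, 0, 0, 0.05], [0.056, -0.133, -0.121, 0, 0, 0, 0.05], [0.061, -0.154, -0.131, 0, 0, 0, 0.05], [0.065, -0.176, -0.14, 0, 0, 0, 0.05]]]'

```text
time_s: 10.35
tool_pos: [0.631, -0.1235, 0.157]
tool_rot: [179.4, -25.0, 104.0]
force: [6.4, 1.7, 4.1]
grip_width: 0.0132
grasp_force: 20.0
```

Run:
```python
from h import *
o=get_obs(); print(o['qpos'],o['tool_rot'],toS(o['tool_pos']),o['grip_width'],o['grasp_force'],o['force'])
```

```text
[  9.03860726  30.49440413  16.31111081  79.23260326 -27.9501817
  87.84410082  43.37616912] [179.41898394 -25.00136609 104.02004414] [  45.03622288 -131.64907068  156.97493968] 0.013188050518407697 20.00241458415985 [6.40932432 1.6502483  4.05702543]
```

Emit:
servo_tool --series '[[[0.004, -0.022, -0.008, 0, 0, 0, 0.05], [0.007, -0.045, -0.014, 0, 0, 0, 0.05], [0.009, -0.068, -0.019, 0, 0, 0, 0.05], [0.011, -0.092, -0.023, 0, 0, 0, 0.05], [0.012, -0.115, -0.025, 0, 0, 0, 0.05], [0.012, -0.139, -0.026, 0, 0, 0, 0.05], [0.012, -0.163, -0.025, 0, 0, 0, 0.05], [0.011, -0.187, -0.023, 0, 0, 0, 0.05], [0.009, -0.21, -0.02, 0, 0, 0, 0.05], [0.007, -0.234, -0.015, 0, 0, 0, 0.05]]]'

```text
time_s: 11.18
tool_pos: [0.5596, -0.1411, 0.1597]
tool_rot: [179.9, -25.1, 103.9]
force: [1.5, 0.0, 3.9]
grip_width: 0.0134
grasp_force: 20.0
```

Run:
```python
from h import *
o=get_obs(); print(o['qpos'],o['tool_rot'],toS(o['tool_pos']),o['grip_width'],o['grasp_force'],o['force'])
```

```text
[ 10.3912597   23.88508153  17.54214582  88.38983029 -25.6645385
  86.70272559  46.98538118] [179.88033844 -25.08013692 103.86314666] [ -28.53661782 -132.04071402  159.66874205] 0.013419076652617767 20.0028857588768 [1.49199422 0.04546528 3.85442022]
```

Emit:
servo_tool --series '[[[-0.003, -0.023, 0.006, 0, 0, 0, 0.05], [-0.006, -0.045, 0.013, 0, 0, 0, 0.05], [-0.01, -0.067, 0.022, 0, 0, 0, 0.05], [-0.015, -0.088, 0.032, 0, 0, 0, 0.05], [-0.02, -0.109, 0.043, 0, 0, 0, 0.05], [-0.026, -0.128, 0.056, 0, 0, 0, 0.05], [-0.032, -0.147, 0.069, 0, 0, 0, 0.05], [-0.039, -0.164, 0.084, 0, 0, 0, 0.05], [-0.046, -0.181, 0.099, 0, 0, 0, 0.05], [-0.054, -0.196, 0.116, 0, 0, 0, 0.05], [-0.054, -0.196, 0.116, 0, 0, 0, 0.05], [-0.054, -0.196, 0.116, 0, 0, 0, 0.05]]]'

```text
time_s: 12.18
tool_pos: [0.5034, -0.1548, 0.1206]
tool_rot: [179.9, -25.1, 103.9]
force: [2.2, 0.9, 3.0]
grip_width: 0.0133
grasp_force: 20.0
```

Emit:
servo_tool --series '[[[0, 0, 0, 0, 0, 0, 0.05], [0, 0, 0, 0, 0, 0, 0.05], [0, 0, 0, 0, 0, 0, 0.05], [0, 0, 0, 0, 0, 0, 0.05], [0, 0, 0, 0, 0, 0, 0.05], [0, 0, 0, 0, 0, 0, 0.05], [0, 0, 0, 0, 0, 0, 0.05], [0, 0, 0, 0, 0, 0, 0.05], [0, 0, 0, 0, 0, 0, 0.05], [0, 0, 0, 0, 0, 0, 0.05]]]'

```text
time_s: 13.02
tool_pos: [0.5034, -0.1548, 0.1205]
tool_rot: [179.9, -25.1, 103.8]
force: [3.4, 2.7, 3.8]
grip_width: 0.0131
grasp_force: 20.0
```

Run:
```python
from h import *
o=get_obs(); print(o['qpos'],o['tool_rot'],toS(o['tool_pos']),o['grip_width'],o['grasp_force'],o['force'])
a=shot('side','s2')['frame'][120:270,160:350]
b=shot('wrist','w4')['frame']
cv2.imwrite('pics/two2.png',np.hstack([cv2.resize(a,(400,316)),cv2.resize(b,(400,316))])[:,:,::-1])
```

```text
[ 12.08748162  20.99312025  18.41373386  97.17382681 -24.50222526
  82.04862988  51.7735928 ] [179.8858608  -25.06846081 103.84565569] [ -86.38851642 -132.30129734  120.52977274] 0.013145391910433527 20.000328719615936 [3.40055591 2.73365313 3.79702486]
```

View pics/two2.png

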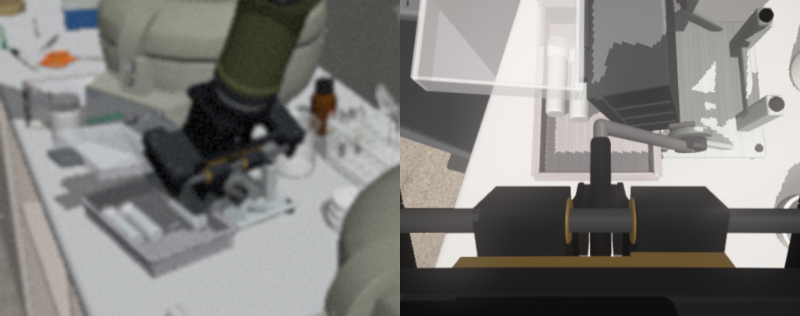

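Emit:
servo_tool --series '[[[-0.007, -0.013, 0.015, 0, 0, 0, 0.05], [-0.007, -0.013, 0.015, 0, 0, 0, 0.05], [-0.007, -0.013, 0.015, 0, 0, 0, 0.05], [-0.007, -0.013, 0.015, 0, 0, 0, 0.05], [-0.007, -0.013, 0.015, 0, 0, 0, 0.05], [-0.007, -0.013, 0.015, 0, 0, 0, 0.05], [-0.007, -0.013, 0.015, 0, 0, 0, 0.05], [-0.007, -0.013, 0.015, 0, 0, 0, 0.05], [-0.007, -0.013, 0.015, 0, 0, 0, 0.05], [-0.007, -0.013, 0.015, 0, 0, 0, 0.05], [-0.007, -0.013, 0.015, 0, 0, 0, 0.05], [-0.007, -0.013, 0.015, 0, 0, 0, 0.05]]]'

```text
time_s: 14.12
tool_pos: [0.5035, -0.1551, 0.1196]
tool_rot: [179.3, -25.0, 104.1]
force: [6.8, 2.6, 17.4]
grip_width: 0.0133
grasp_force: 20.0
```

Run:
```python
from h import *
a=shot('side','s3')['frame'][190:265,190:290]
b=shot('wrist','w5')['frame'][0:190,120:360]; t=shot('top','t3')['frame'][140:245,200:300]
cv2.imwrite('pics/three.png',np.hstack([cv2.resize(x,(w,300),interpolation=cv2.INTER_CUBIC) for x,w in((a,270),(b,260),(t,270))])[:,:,::-1])
```

```text
(no output)
```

View pics/three.png

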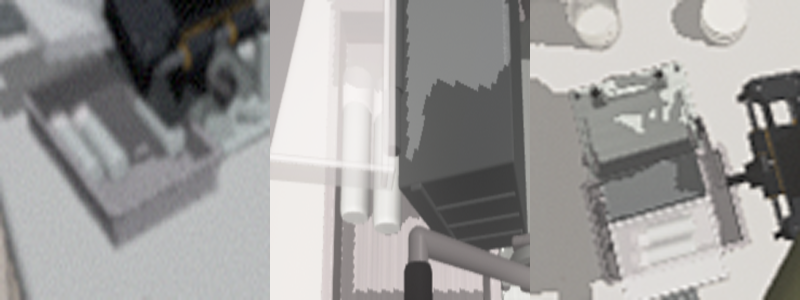

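Run:
```python
from h import *
P=cloud(np.load('pics/s3.npz')); s=toS(P); f=np.load('pics/s3.npz')['frame']
for v in range(216,232,3): print(v,[(u,f[v,u].mean().round().astype(int),*s[v,u].round().astype(int)) for u in range(244,262,4)])
for u,v in[(217,224),(228,222)]: print(u,v,s[v,u].round(), f[v,u])
```

```text
216 [(244, np.int64(105), np.int64(-60), np.int64(-23), np.int64(41)), (248, np.int64(61), np.int64(-52), np.int64(-33), np.int64(43)), (252, np.int64(49), np.int64(-63), np.int64(-72), np.int64(65)), (256, np.int64(53), np.int64(-44), np.int64(-65), np.int64(55)), (260, np.int64(70), np.int64(-33), np.int64(-69), np.int64(53))]
219 [(244, np.int64(147), np.int64(-54), np.int64(-13), np.int64(23)), (248, np.int64(114), np.int64(-61), np.int64(-47), np.int64(42)), (252, np.int64(51), np.int64(-60), np.int64(-67), np.int64(52)), (256, np.int64(59), np.int64(-47), np.int64(-68), np.int64(47)), (260, np.int64(95), np.int64(-22), np.int64(-52), np.int64(31))]
222 [(244, np.int64(96), np.int64(-55), np.int64(-14), np.int64(13)), (248, np.int64(150), np.int64(-55), np.int64(-36), np.int64(24)), (252, np.int64(126), np.int64(-60), np.int64(-66), np.int64(41)), (256, np.int64(138), np.int64(-37), np.int64(-53), np.int64(26)), (260, np.int64(90), np.int64(-27), np.int64(-60), np.int64(26))]
225 [(244, np.int64(99), np.int64(-55), np.int64(-13), np.int64(2)), (248, np.int64(98), np.int64(-51), 
[... 271 characters left out ...]
nt64(-24), np.int64(-1)), (248, np.int64(98), np.int64(-52), np.int64(-30), np.int64(-1)), (252, np.int64(129), np.int64(-51), np.int64(-52), np.int64(10)), (256, np.int64(120), np.int64(-33), np.int64(-46), np.int64(0)), (260, np.int64(117), np.int64(-28), np.int64(-60), np.int64(5))]
231 [(244, np.int64(151), np.int64(-72), np.int64(-40), np.int64(1)), (248, np.int64(153), np.int64(-65), np.int64(-52), np.int64(4)), (252, np.int64(156), np.int64(-53), np.int64(-55), np.int64(2)), (256, np.int64(149), np.int64(-43), np.int64(-61), np.int64(1)), (260, np.int64(154), np.int64(-33), np.int64(-68), np.int64(1))]
217 224 [-139.    2.   28.] [178 182 184]
228 222 [-106.   -5.   27.] [159 167 166]
```

Run:
```python
from h import *
R0=Rotation.from_euler('xyz',[180,-25,103.5],degrees=True)
g=lambda t:S(110*np.sin(1.047-t),-130,65+110*np.cos(1.047-t))
for a in ((1.95,1.3),(1.3,.65),(.65,0)):
  for t in np.linspace(*a,11)[1:]: print(round(t,3),(np.round(R0.inv().apply(g(t)-g(a[0]))/.3+(np.array([.007,.013,-.015]) if a[0]>1.9 else 0),3)).tolist())
```

```text
1.885 [0.015, 0.028, -0.032]
1.82 [0.022, 0.045, -0.047]
1.755 [0.029, 0.062, -0.062]
1.69 [0.035, 0.081, -0.075]
1.625 [0.041, 0.101, -0.088]
1.56 [0.046, 0.121, -0.099]
1.495 [0.051, 0.142, -0.109]
1.43 [0.055, 0.164, -0.117]
1.365 [0.058, 0.186, -0.125]
1.3 [0.061, 0.209, -0.131]
1.235 [0.002, 0.023, -0.005]
1.17 [0.004, 0.047, -0.008]
1.105 [0.005, 0.071, -0.01]
1.04 [0.005, 0.094, -0.011]
0.975 [0.005, 0.118, -0.01]
0.91 [0.003, 0.142, -0.007]
0.845 [0.002, 0.165, -0.004]
0.78 [-0.001, 0.189, 0.001]
0.715 [-0.004, 0.211, 0.008]
0.65 [-0.007, 0.234, 0.015]
0.585 [-0.004, 0.022, 0.009]
0.52 [-0.009, 0.043, 0.019]
0.455 [-0.014, 0.063, 0.031]
0.39 [-0.02, 0.082, 0.043]
0.325 [-0.027, 0.101, 0.057]
0.26 [-0.034, 0.118, 0.072]
0.195 [-0.041, 0.134, 0.088]
0.13 [-0.049, 0.149, 0.104]
0.065 [-0.057, 0.163, 0.122]
0.0 [-0.065, 0.176, 0.14]
```

First to 1.3 rad, then look in the tray numerically.

Emit:
servo_tool --series '[[[0.015, 0.028, -0.032, 0, 0, 0, 0.05], [0.022, 0.045, -0.047, 0, 0, 0, 0.05], [0.029, 0.062, -0.062, 0, 0, 0, 0.05], [0.035, 0.081, -0.075, 0, 0, 0, 0.05], [0.041, 0.101, -0.088, 0, 0, 0, 0.05], [0.046, 0.121, -0.099, 0, 0, 0, 0.05], [0.051, 0.142, -0.109, 0, 0, 0, 0.05], [0.055, 0.164, -0.117, 0, 0, 0, 0.05], [0.058, 0.186, -0.125, 0, 0, 0, 0.05], [0.061, 0.209, -0.131, 0, 0, 0, 0.05], [0.061, 0.209, -0.131, 0, 0, 0, 0.05]]]'

```text
time_s: 15.18
tool_pos: [0.5604, -0.1412, 0.1612]
tool_rot: [179.9, -25.1, 103.9]
force: [-3.7, -0.7, 6.4]
grip_width: 0.0133
grasp_force: 20.0
```

```bash
cat > t.py <<'E'
from h import *
import sys
o=get_obs(); print(toS(o['tool_pos']),o['grip_width'],o['force'])
for n in('top','side','wrist'):
    c=shot(n,n+sys.argv[1]); P=wcloud(c,o) if n=='wrist' else cloud(c); s=toS(P); f=c['frame'].astype(int)
    m=(s[...,0]>-172)&(s[...,0]<-46)&(abs(s[...,1])<90)&(s[...,2]>17)&(s[...,2]<36)&(f.min(2)>150)
    k,L,st,ce=cv2.connectedComponentsWithStats(m.astype(np.uint8))
    print(n,m.sum(),[(st[i,4],*np.percentile(s[L==i],[5,50,95],axis=0).round().astype(int).tolist()) for i in range(1,k) if st[i,4]>25])
E
python3 t.py 6
```

```text
[ -27.75944057 -132.42447143  161.19973533] 0.013304732372386682 [-3.71429372 -0.71755406  6.4098408 ]
top 360 [(np.int32(122), [-122, -37, 21], [-114, 3, 28], [-104, 43, 33]), (np.int32(208), [-160, -38, 22], [-146, 12, 29], [-132, 71, 35])]
side 337 [(np.int32(59), [-53, -47, 19], [-50, -3, 24], [-46, 33, 28]), (np.int32(261), [-152, -46, 20], [-123, -4, 26], [-105, 38, 30])]
wrist 3743 [(np.int32(1012), [-161, -85, 31], [-157, -30, 32], [-153, 31, 33]), (np.int32(1416), [-149, -36, 21], [-137, -5, 28], [-129, 28, 30]), (np.int32(1315), [-121, -43, 22], [-110, -13, 28], [-101, 17, 30])]
```

Emit:
servo_tool --series '[[[0.002, 0.023, -0.005, 0, 0, 0, 0.05], [0.004, 0.047, -0.008, 0, 0, 0, 0.05], [0.005, 0.071, -0.01, 0, 0, 0, 0.05], [0.005, 0.094, -0.011, 0, 0, 0, 0.05], [0.005, 0.118, -0.01, 0, 0, 0, 0.05], [0.003, 0.142, -0.007, 0, 0, 0, 0.05], [0.002, 0.165, -0.004, 0, 0, 0, 0.05], [-0.001, 0.189, 0.001, 0, 0, 0, 0.05], [-0.004, 0.211, 0.008, 0, 0, 0, 0.05], [-0.007, 0.234, 0.015, 0, 0, 0, 0.05], [-0.007, 0.234, 0.015, 0, 0, 0, 0.05]]]'

```text
time_s: 16.25
tool_pos: [0.6302, -0.1244, 0.1526]
tool_rot: [179.8, -25.0, 103.8]
force: [0.4, -2.7, -1.3]
grip_width: 0.0132
grasp_force: 20.0
```

Emit:
servo_tool --series '[[[-0.004, 0.022, 0.009, 0, 0, 0, 0.05], [-0.009, 0.043, 0.019, 0, 0, 0, 0.05], [-0.014, 0.063, 0.031, 0, 0, 0, 0.05], [-0.02, 0.082, 0.043, 0, 0, 0, 0.05], [-0.027, 0.101, 0.057, 0, 0, 0, 0.05], [-0.034, 0.118, 0.072, 0, 0, 0, 0.05], [-0.041, 0.134, 0.088, 0, 0, 0, 0.05], [-0.049, 0.149, 0.104, 0, 0, 0, 0.05], [-0.057, 0.163, 0.122, 0, 0, 0, 0.05], [-0.065, 0.176, 0.14, 0, 0, 0, 0.05], [-0.065, 0.176, 0.14, 0, 0, 0, 0.05], [-0.065, 0.176, 0.14, 0, 0, 0, 0.05]]]'

```text
time_s: 17.25
tool_pos: [0.68, -0.1119, 0.1067]
tool_rot: [179.9, -25.0, 103.8]
force: [0.5, -3.9, -2.4]
grip_width: 0.0131
grasp_force: 20.0
```

```bash
python3 t.py 7
```

```text
[  95.36597418 -131.80720621  106.742483  ] 0.013133552883270214 [ 0.47429368 -3.89602414 -2.42230065]
top 343 [(np.int32(53), [-54, -41, 19], [-50, -1, 25], [-47, 35, 31]), (np.int32(125), [-122, -34, 21], [-112, 7, 28], [-103, 43, 33]), (np.int32(150), [-160, -7, 23], [-145, 29, 30], [-131, 83, 34])]
side 351 [(np.int32(57), [-54, -51, 21], [-50, -5, 24], [-47, 34, 29]), (np.int32(265), [-154, -45, 20], [-123, -4, 27], [-107, 39, 31])]
wrist 2938 [(np.int32(299), [-132, 9, 23], [-130, 35, 25], [-128, 50, 27]), (np.int32(2507), [-119, -42, 23], [-108, 0, 28], [-102, 41, 30]), (np.int32(132), [-53, -49, 19], [-49, -42, 26], [-47, -32, 28])]
```

Emit:
servo_tool --series '[[[0, 0, 0, 0, 0, 0, 0.6], [0, 0, 0, 0, 0, 0, 0.6], [0, 0, 0, 0, 0, 0, 0.6], [0, 0, 0, 0, 0, 0, 0.6], [0, 0, 0, 0, 0, 0, 0.6], [0, 0, -0.1, 0, 0, 0, 0.6], [0, 0, -0.2, 0, 0, 0, 0.6], [0, 0, -0.3, 0, 0, 0, 0.6], [0, 0, -0.4, 0, 0, 0, 0.6], [0, 0, -0.5, 0, 0, 0, 0.6], [0, 0, -0.5, 0, 0, 0, 0.6], [0, 0, -0.5, 0, 0, 0, 0.6]]]'

```text
time_s: 18.4
tool_pos: [0.6954, -0.1745, 0.2458]
tool_rot: [179.7, -24.9, 103.9]
force: [0.2, -0.4, -0.7]
grip_width: 0.0524
grasp_force: 0.0
```

```bash
python3 t.py 8
python3 - <<'E'
from h import *
a=cv2.imread('pics/wrist8.png')[:300]; b=cv2.imread('pics/side8.png')[130:270,150:350]
cv2.imwrite('pics/last.png',np.hstack([cv2.resize(a,(400,234)),cv2.resize(b,(400,234))]))
P=np.load('pics/wrist8.npz')
E
```

```text
[  95.77580797 -196.23443372  245.80196326] 0.052422542746893334 [ 0.23628566 -0.44857364 -0.70006263]
top 424 [(np.int32(51), [-53, -40, 19], [-50, 0, 26], [-46, 37, 32]), (np.int32(140), [-122, -37, 22], [-113, 3, 28], [-103, 42, 33]), (np.int32(217), [-160, -40, 23], [-146, 12, 29], [-131, 70, 35])]
side 339 [(np.int32(57), [-54, -49, 20], [-50, -5, 25], [-47, 34, 28]), (np.int32(261), [-153, -46, 20], [-123, -4, 26], [-106, 40, 30])]
wrist 3545 [(np.int32(1191), [-159, -79, 32], [-154, 38, 33], [-62, 89, 35]), (np.int32(1068), [-146, -39, 24], [-135, 3, 29], [-128, 44, 31]), (np.int32(1084), [-119, -45, 24], [-108, -3, 29], [-100, 37, 31]), (np.int32(202), [-52, -51, 24], [-48, -8, 28], [-46, 30, 30])]
```

View pics/last.png

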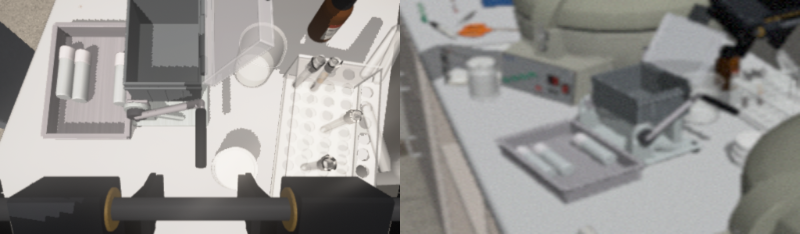

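Run:
```python
from h import *
print(env.sign_off())
```

```text
the job is handed in; nothing more can be done
None
```

The job is handed in: the last pictures, taken after I let go of the lever and backed the arm off, show the lid standing open, all three containers in the tray and the empty tub back level; the run took about 18 s of the 72 s. I did not measure the jar, timer and tape roll at the end, but the arm made no planned contact with them.

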